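# Seat the relay and plug the test probe into the controller's terminal

## Robot

A 6-joint arm with a two-finger parallel gripper is mounted at the origin on the work surface. World frame = base frame: x ahead of the robot, y to its left, z up, the work surface at z = 0. Lengths are in mm, angles in rad, forces in N, time in s.
With the tool pointing down it reaches from about 300 to 750 mm from the base axis. Payload 8.5 kg.
Tool frame: the origin (TCP) lies on the centre line of the jaws, within the pads' length; the fingertips stand 8 mm ahead of it and the grasp point (between the pads) lies 11 mm behind it; z points along the fingers, y is the line along which they close (so a half turn about z gives the same grasp; the last joint's range is limited). The gripper opens to 88 mm and grips with 3 to 60 N. Pads are 18 mm wide; open, the fingers measure 123 mm over their backs; the gripper's body (75 mm by 187 mm) begins 45 mm behind the grasp point.
Start: joints at [1.038, 0.381, 1.297, -0, 1.464, -0.215], TCP at [171.854, 522.443, 246.748] pointing down, gripper open.
Joint ranges: [-3.11, 3.11], [-0.89, 2.33], [0.22, 2.48], [-1.42, 4.56], [0.17, 2.85], [-2.88, 2.88]. Speed limits (rad/s): [2.39, 2.39, 3.14, 3.14, 3.14, 3.14].

## Interface

Orientations are given as a rotation vector (axis times angle).
In Python, from cell import r gives the robot as it stands. The module is installed in compiled form; this text tells all that it offers.
- The arm moves only by the shell command python3 -m crank 'ROWS' [OPENING] [FORCE]. ROWS is JSON, a list that holds one entry, the list of rows, each a list of 6 numbers: the shift along the tool's x, y, z each as a share of 0.02 m, from -1 to 1, then the turn, a rotation vector about the tool's x, y, z each as a share of 0.15 rad, from -1 to 1. In form: [[[x, y, z, rx, ry, rz], ...]]. A call has 1 to 8 rows; each row shifts and turns the commanded pose from where the row before left it, along the tool's axes as they then stand; what a row does not reach is not made up. A row lasts 1/10 s, in which the tool goes at most 50 mm and 8.59 degrees, less where a joint would pass 70% of its speed; a pose out of reach is approached as far as the arm can. A call with a number of a shift or a turn outside -1 to 1 is refused whole. A call with a gripper value outside its range is refused whole. OPENING is the closure, from 0 (fully open) to 1 (shut), set as the call begins (- or left out, the last holds). The fingers move at their own pace and stop on an object; FORCE is the grip in N (left out, the last holds). Time passes only in rows, so rows that do not move let the fingers close. It gives the time, the measured TCP pose, the force, the opening and the grip force at its end, in the units of the state.
- r.read_state(): the state, without advancing time (a new reading comes with each control period).
- r.capture(name): name is "scene" or "top" or "wrist"; returns (picture, depth): 400x640x3 uint8, red, green, blue; 400x640 float32, mm along the optical axis (not along the pixel's ray), 0 where there is no reading.
- r.camera_info(name): a dict with "intrinsics" (3x3 intrinsics, pixels), "pose" (4x4, takes a point from camera to world coordinates); the wrist camera has in their place "hand_eye" (4x4, takes a point from camera to tool coordinates, whose origin is the TCP and whose axes are the flange's). Camera axes: x right, y up, looking along -z (the intrinsics and any distortion apply to the point x, -y, -z); pixel columns grow to the right and rows downward; lengths in mm; the calibration is good to about 2 mm. The wrist camera is an equidistant fisheye: a pixel r from the principal point sees the ray r / f radians off the axis. A picture is of the moment at which its call begins: read the wrist's pose just before it. camera_info takes no time and is no camera call.
- r.close_job(): hands the job in; it is judged then, once.
Trained networks look in the newest picture that a camera, given by its name, has taken for a name from the list of things; names that differ only in an ending like _2 or _b are one class to them, and where a whole thing is asked for, a point or a joint stands for the part that bears it (a point fixed in the world has none). Each returns a list of dicts, best first, with "score" (0 to 1); they miss things now and then, are a little off and sometimes report something else, mostly with a low value. They report only what shows in the picture. A call takes as long as a camera call. They do not tell look-alikes from the thing itself.
- r.boxes_of(label, camera): "rect" ([left, top, width, height] in pixels, round what is visible of it).
- r.masks_of(label, camera): "region" (400x640 bool, what is visible of it) and "rect" ([left, top, width, height] in pixels, round what is visible of it).
The state is a dict: "clock": time; "q": joint angles; "qd": joint speeds; "effort": joint torques, N m; "tcp_pos": TCP position; "eef_rot": TCP orientation; "ft_force": force on the tool from outside, world axes, zero at the start; "ft_torque": the same for the moment, N m; "gripper_width": finger opening in mm; "finger_force": force on a finger pad.
Only numpy, scipy, OpenCV 4.12 (cv2) and the standard library are available. Lean on these libraries where they do the work, as an engineer would, in place of code of your own. Each camera call takes 0.05 s, during which the arm holds its last target. There are 200 camera calls.

## Task

Make the opened controller ready for a live check: first plug the relay from the mat fully home into the rectangular socket on the board, then take the test probe out of its stand and put its metal tip all the way into the one wide opening of the terminal block. Lower both parts in instead of dropping them, let go of them, and leave the other things on the bench where they lie.

Things in the scene. Friction and masses are not known exactly. Their poses are not given: they have to be found in the camera images.
- unit: Opened controller, fixed: black tray 170 (x) x 220 (y) x 35 mm high with a green board on top; on it a grey relay socket block 60 x 52 mm at the -y end (top 63 mm above the bench) and a white terminal block 90 (x) x 36 mm at the +y end (top 79 mm). Other parts on it are below 45 mm. Origin: centre of the underside, on the bench; z up; yaw within 0.45 rad.
- socket (a point): Centre of the mouth of the rectangular hole in the relay socket, level with the socket's top, 63 mm above the bench. Hole 37 mm along the unit's x, 29 mm along its y, 24 mm deep, straight-walled (the bevel is only drawn). Axes as the unit's.
- terminal (a point): Centre of the mouth of the terminal block's only wide opening, level with the block's top, 79 mm above the bench: round, 12 mm across, 41 mm deep, straight-walled; 22 mm from the block's middle towards the unit's -x. The two other openings are 7 mm across, too narrow for the probe. Axes as the unit's.
- relay: Plug-in relay upright on the mat, left or right of the unit, 60-130 g, 72 mm high: black foot 34 (x) x 26 (y) x 20 mm, its lowest 6 mm tapered to 28 x 20, under a grey cover 44 (x) x 36 (y) x 52 mm. Origin: centre of the foot's underside; x along the long side; z up. A half turn fits as well. Slides in by its weight; home, the cover rests on the socket and the origin is 20 mm below the mouth.
- probe: Cordless probe upright in its stand, 50-100 g, 148 mm long: steel tip 10 mm thick, 38 mm long, lowest 12 mm tapered to a point; guard disc 30 x 6 mm; round grey handle 22 mm across, 44 to 148 mm above the point. Origin: the point (12 mm above the bench in the stand); z to the handle. Slides in by its weight; home, the disc rests on the terminal block, the point 38 mm below the mouth.
- stand: Dark steel probe stand, fixed, on the other side of the unit from the relay: block 56 x 56 x 50 mm with a round hole 14 mm across and 44 mm deep in the middle of its top that holds the probe loosely. Origin: centre of the underside.
- multimeter: Bystander: yellow multimeter 80 x 160 x 44 mm, lying. Origin: centre of its underside.
- drive: Bystander: aluminium disk drive 100 x 147 x 26 mm. Origin: centre of its underside.
- reel: Bystander: steel solder reel, 60 mm in diameter, 45 mm high, standing on a flange. Origin: centre of its underside.
- screwdriver: Bystander: screwdriver, black handle, 200 mm long, 26 mm thick, lying. Origin: on the bench under its middle; x along it.
- flux_tin: Bystander: round tin, 56 mm in diameter, 45 mm high. Origin: centre of its underside.
- heatsink: Bystander: aluminium finned heatsink 60 x 60 x 32 mm. Origin: centre of its underside.
- jar: Bystander: glass jar with a lid, 60 mm in diameter, 75 mm high. Origin: centre of its underside.
- capacitor: Bystander: upright round capacitor can, 44 mm in diameter, 70 mm high. Origin: centre of its underside.
Not all that is in view belongs to the job. Leave any purple or white look-alike of the probe alone. Leave any pink look-alike of the relay alone.

How it is judged (in metres and radians):
On the way, in this order (a step that is already met when the one before it is completed fails the run):
1. the relay is plugged fully home in the rectangular socket (horizontal distance between relay and socket below 0.006 m and z of relay in the frame of socket below -0.016 m and angle between relay's own z axis and vertical below 0.07 rad and angle between the x axis of relay and the x axis of unit, either way round below 0.15 rad), for 0.2 s.
2. with the relay seated, the probe's tip is all the way in the wide opening of the terminal block (all of step 1 and horizontal distance between probe and terminal below 0.006 m and z of probe in the frame of terminal below -0.034 m and angle between probe's own z axis and vertical below 0.09 rad), for 0.2 s.
At the end, for the whole second after the job is handed in: Relay foot at least 16 mm below the socket's mouth, within 6 mm of its centre, upright within 0.07 rad, square within 0.15 rad; probe point at least 34 mm below the wide opening's mouth, within 6 mm of its centre, upright within 0.09 rad; both at rest (under 0.02 m/s) (all of step 2 and linear speed of each of relay, probe below 0.02 m/s); the robot touches nothing.
It fails at once if a bystander is pushed more than 30 mm from its place (distance of any of multimeter, drive, reel, screwdriver, flux_tin, heatsink, jar, capacitor from where it was at the start of the episode above 0.03 m).
It fails at once if the relay is dropped into the socket (faster than 0.8 m/s within 30 mm of the socket's axis) (horizontal distance between relay and socket below 0.03 m and linear speed of relay above 0.8 m/s).
It fails at once if the probe is dropped into the terminal (faster than 0.8 m/s within 30 mm of the opening's axis) (horizontal distance between probe and terminal below 0.03 m and linear speed of probe above 0.8 m/s).
It also fails if it takes over 58 s, if anything falls off the work surface, if the arm or the gripper's body presses on something with over 40 N, if the wrist force passes 120 N, or if a joint passes its speed limit or range.

## Working session

There is one attempt and no reset: what is moved stays moved. The work goes in short steps, Python scripts to look and compute and a shell command to move; the robot and the scene stay as the last step left them, time stands still between calls to the robot, and variables do not carry over. Pictures are saved under pics/ and viewed, at most 10 in all, crops included, and the job is handed in when it is done.

```bash
mkdir -p pics; python3 - <<'E'
from cell import r
import cv2,numpy as np
s=r.read_state();print({k:np.round(v,3).tolist() for k,v in s.items()})
ims=[]
for n in("scene","top"):
    i,d=r.capture(n);cv2.imwrite(f"pics/{n}0.png",i[:,:,::-1]);np.savez(f"{n}0.npz",i=i,d=d)
    c=r.camera_info(n);print(n,np.round(c["intrinsics"],1).tolist(),np.round(c["pose"],3).tolist(),[k for k in c])
    for l in("relay","probe","unit","stand"):
        for m in r.boxes_of(l,n)[:3]:print(l,round(float(m["score"]),2),np.round(m["rect"]).tolist())
c=r.camera_info("wrist");print(c)
E
```

```text
{'clock': 0.0, 'q': [1.038, 0.381, 1.298, -0.0, 1.464, -0.215], 'qd': [-0.001, 0.0, -0.002, -0.001, 0.001, -0.0], 'effort': [0.001, -43.792, -22.456, 0.071, 0.035, -0.0], 'tcp_pos': [171.728, 522.219, 246.151], 'eef_rot': [-0.497, -3.102, 0.002], 'ft_force': [-0.464, 0.259, -0.762], 'ft_torque': [0.005, -0.048, -0.029], 'finger_force': 0.0, 'gripper_width': 87.836}
scene [[414.4, 0.0, 313.7], [0.0, 414.4, 201.3], [0.0, 0.0, 1.0]] [[-0.726, -0.385, 0.57, 1231.244], [0.688, -0.41, 0.599, 693.519], [0.003, 0.827, 0.563, 739.281], [0.0, 0.0, 0.0, 1.0]] ['intrinsics', 'pose']
relay 0.98 [388.0, 247.0, 23.0, 34.0]
relay 0.87 [417.0, 234.0, 19.0, 28.0]
relay 0.63 [384.0, 202.0, 22.0, 20.0]
probe 0.65 [236.0, 153.0, 15.0, 43.0]
probe 0.63 [261.0, 140.0, 15.0, 32.0]
probe 0.49 [250.0, 132.0, 3.0, 38.0]
unit 0.93 [289.0, 198.0, 89.0, 58.0]
stand 0.56 [260.0, 169.0, 16.0, 20.0]
stand 0.32 [422.0, 297.0, 29.0, 38.0]
top [[513.6, 0.0, 325.4], [0.0, 513.6, 203.5], [0.0, 0.0, 1.0]] [[-0.009, 0.991, -0.131, 317.769], [-1.0, -0.009, 0.0, 20.182], [-0.001, 0.131, 0.991, 1928.889], [0.0, 0.0, 0.0, 1.0]] ['intrinsics', 'pose']
relay 0.66 [243.0, 228.0, 16.0, 11.0]
relay 0.43 [250.0, 198.0, 11.0, 15.0]
probe 0.55 [424.0, 210.0, 9.0, 12.0]
probe 0.39 [406.0, 212.0, 9.0, 5.0]
probe 0.17 [207.0, 185.0, 14.0, 18.0]
unit 0.93 [286.0, 182.0, 69.0, 66.0]
stand 0.62 [394.0, 208.0, 23.0, 21.0]
stand 0.32 [199.0, 265.0, 18.0, 16.0]
{'intrinsics': array([[309.70691629,   0.        , 318.67709075],
       [  0.        , 309.70691629, 203.47985389],
       [  0.        ,   0.        ,   1.        ]]), 'hand_eye': array([[-7.30220478e-06,  9.49735078e-01,  3.13054759e-01,
         8.07042128e+01],
       [ 9.99999210e-01, -3.86491633e-04,  1.19585104e-03,
         5.86759205e-01],
       [ 1.25673473e-03,  3.13054521e-01, -9.49734325e-01,
        -1.38642412e+02],
       [ 0.00000000e+00,  0.00000000e+00,  0.00000000e+00,
         1.00000000e+00]])}
```

```bash
python3 - <<'E'
import cv2
a=cv2.imread("pics/scene0.png")[110:350,180:500];b=cv2.imread("pics/top0.png")[130:310,170:460]
cv2.imwrite("pics/a.png",cv2.resize(a,(800,600),interpolation=cv2.INTER_CUBIC))
cv2.imwrite("pics/b.png",cv2.resize(b,(800,497),interpolation=cv2.INTER_CUBIC))
E
```

```text
(no output)
```

View pics/a.png

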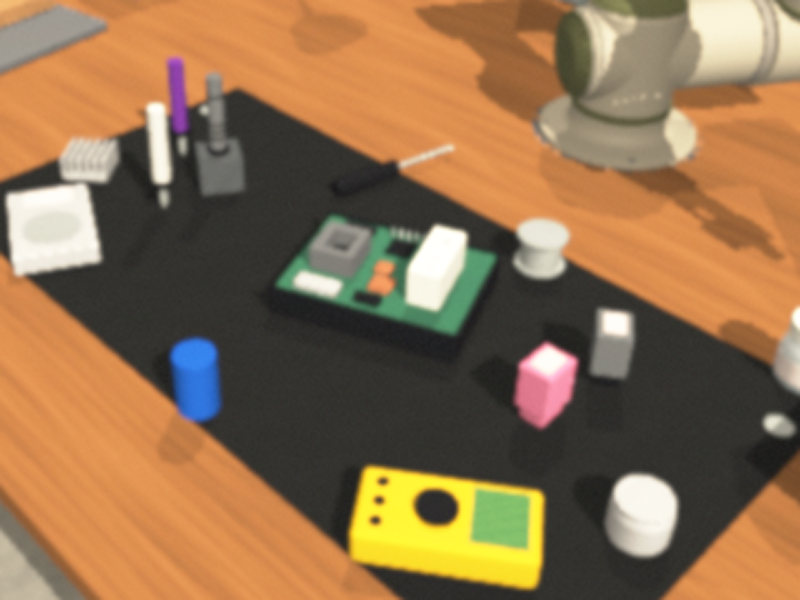

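View pics/b.png

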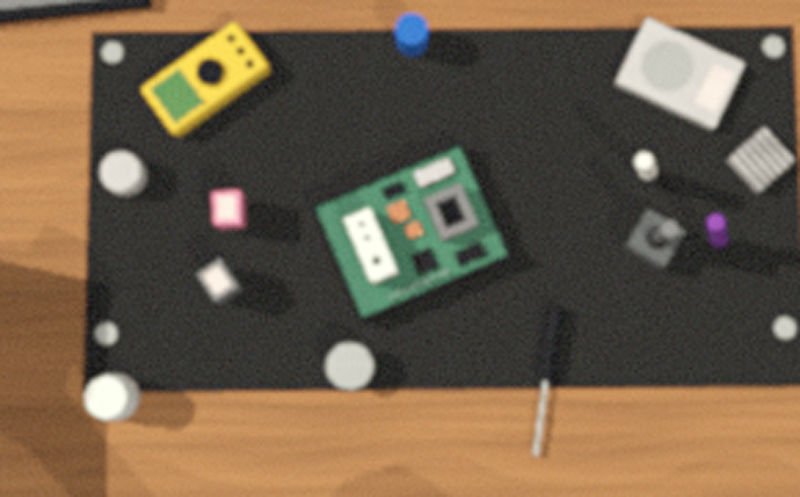

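The scene view shows the grey relay at crop (612,343), with the pink look-alike at (545,383) beside it. The grey probe is in its stand at (218,130), with purple and white look-alikes next to it. In the top crop, the relay is at (217,279), the stand at (655,237), the socket at (450,210) and the wide opening at about (376,260), the -x end of the white block.

```bash
cat > h.py <<'E'
from cell import r
import numpy as np,cv2
from scipy.spatial.transform import Rotation as R
def toolT(s=None):
    s=s or r.read_state();T=np.eye(4);T[:3,:3]=R.from_rotvec(s["eef_rot"]).as_matrix();T[:3,3]=s["tcp_pos"];return T
def rays(cam,px,T=None):
    """origin, unit directions in world"""
    c=r.camera_info(cam);K=c["intrinsics"];px=np.atleast_2d(px).astype(float)
    a=(px-[K[0,2],K[1,2]])/K[0,0]
    if cam=="wrist":
        th=np.linalg.norm(a,axis=1)[:,None];d=np.c_[a*np.sinc(th/np.pi)/np.maximum(1,1e-9)*1,np.cos(th)]
        d[:,:2]=a*np.sinc(th/np.pi);P=T@c["hand_eye"]
    else: d=np.c_[a,np.ones(len(a))];P=c["pose"]
    d=d*[1,-1,-1];d=d@P[:3,:3].T;return P[:3,3],d/np.linalg.norm(d,axis=1)[:,None]
def plane(cam,px,z,T=None):
    o,d=rays(cam,px,T);return o+d*((z-o[2])/d[:,2])[:,None]
def proj(p,T):
    c=r.camera_info("wrist");K=c["intrinsics"];P=np.linalg.inv(T@c["hand_eye"]);p=np.atleast_2d(p)@P[:3,:3].T+P[:3,3]
    p=p*[1,-1,-1];rr=np.linalg.norm(p[:,:2],axis=1);th=np.arctan2(rr,p[:,2]);return p[:,:2]/rr[:,None]*th[:,None]*K[0,0]+[K[0,2],K[1,2]]
def rect(mask):
    return cv2.minAreaRect(np.argwhere(mask)[:,::-1].astype(np.float32))
def goto(p,yaw=None,s=None):
    """shift/turn shares in tool axes to reach p (TCP) pointing down with tool y at world yaw (mod pi)"""
    T=toolT(s);d=T[:3,:3].T@(np.array(p)-T[:3,3])/20
    print("shares xyz",np.round(d,2),end=" ")
    if yaw is not None:
        best=None
        for k in(0,np.pi):
            y=np.array([np.cos(yaw+k),np.sin(yaw+k),0]);z=np.array([0,0,-1.]);M=np.c_[np.cross(y,z),y,z]
            v=R.from_matrix(T[:3,:3].T@M).as_rotvec()
            if best is None or np.linalg.norm(v)<np.linalg.norm(best):best=v
        print("turn",np.round(best/0.15,2),end="")
    print()
E
python3 - <<'E'
from h import *
f=lambda u,v:(170+u*.3625,130+v*.3622)
for n,p,z in [("relay",f(217,279),72),("pink",f(228,208),72),("stand",f(653,238),50),("ptop",f(672,232),160),("white",f(645,163),100),("purple",f(717,230),100),("socket",f(450,210),63),("term",f(376,260),79),("termother",f(359,221),79),("reel",f(350,365),45),("screwtip",f(540,400),10)]:
    print(n,np.round(plane("top",p,z)[0]))
print(toolT().round(2).tolist())
E
```

```text
relay [465. 299.  72.]
pink [559. 285.  72.]
stand [ 516. -279.   50.]
ptop [ 512. -285.  160.]
white [ 609. -263.  100.]
purple [ 521. -354.  100.]
socket [555.  -8.  63.]
term [487.  90.  79.]
termother [539. 112.  79.]
reel [352. 126.  45.]
screwtip [ 303. -127.   10.]
[[-0.95, 0.31, -0.0, 171.83], [0.31, 0.95, -0.0, 522.43], [0.0, -0.0, -1.0, 246.71], [0.0, 0.0, 0.0, 1.0]]
```

```bash
python3 -m crank '[[[-1,-0.35,0,0,0,0],[-1,-0.35,0,0,0,0],[-1,-0.35,0,0,0,0],[-1,-0.35,0,0,0,0],[-1,-0.35,0,0,0,0],[-1,-0.35,0,0,0,0],[-1,-0.35,0,0,0,0],[-1,-0.35,0,0,0,0]]]' 0 && python3 -m crank '[[[-1,-0.35,0,0,0,0],[-1,-0.35,0,0,0,0],[-1,-0.35,0,0,0,0],[-1,-0.35,0,0,0,0],[-1,-0.35,0,0,0,0],[-1,-0.35,0,0,0,0],[-1,-0.35,0,0,0,0],[0,0,0,0,0,0]]]'
python3 - <<'E'
from h import *
T=toolT();i,d=r.capture("wrist");np.savez("w1.npz",i=i,d=d,T=T)
print(T.round(2).tolist(),proj([465,299,72],T))
im=i[:,:,::-1].copy()
for m in r.masks_of("relay","wrist")[:4]:
    c,wh,a=rect(m["region"]);print(m["score"],np.round(m["rect"]),np.round(c),np.round(wh),a,np.median(i[m["region"]],0),np.median(d[m["region"]]))
for m in r.boxes_of("unit","wrist")[:2]:print("unit",m)
cv2.imwrite("pics/w1.png",im)
E
```

```text
clock: 1.3
tcp_pos: [307.0, 418.7, 246.8]
eef_rot: [0.497, 3.102, 0.0]
ft_force: [0.5, 0.1, -0.0]
gripper_width: 88.2
finger_force: 0.0
clock: 2.1
tcp_pos: [425.5, 327.8, 246.5]
eef_rot: [0.501, 3.101, -0.0]
ft_force: [-0.3, 0.7, 0.3]
gripper_width: 88.2
finger_force: 0.0
[[-0.95, 0.31, 0.0, 425.53], [0.31, 0.95, -0.0, 327.79], [-0.0, -0.0, -1.0, 246.55], [0.0, 0.0, 0.0, 1.0]] [[304.88802297 224.30421768]]
0.9 [304. 259.  40.  54.] [322. 285.] [51. 36.] 69.44395446777344 [255.  210.5 237.5] 369.48483
0.6 [285. 190.  43.  56.] [307. 218.] [45. 43.] 36.86989974975586 [227. 224. 216.] 337.6634
unit {'rect': [123.4, 212.2, 132.9, 127.9], 'score': 0.96}
unit {'rect': [354.9, 28.8, 65.4, 54.6], 'score': 0.32}
```

View pics/w1.png

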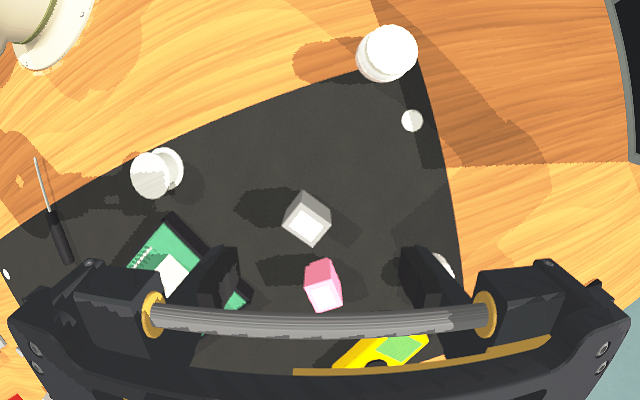

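The grey relay's bright top face is near (308,225), unobstructed. The pink look-alike is at (323,285), and the reel and unit are to the left.

```bash
cat >> h.py <<'E'
def cloud(d,T,cam="wrist"):
    """HxWx3 world points from depth"""
    v,u=np.mgrid[:d.shape[0],:d.shape[1]];px=np.c_[u.ravel(),v.ravel()]
    o,dr=rays(cam,px,T);c=r.camera_info(cam);P=T@c["hand_eye"] if cam=="wrist" else c["pose"]
    k=d.ravel()/(dr@-P[:3,2]);W=o+dr*k[:,None];W[d.ravel()==0]=np.nan;return W.reshape(*d.shape,3)
def wrect(pts):
    """min area rect of XY points in mm: centre, size, yaw of long side"""
    c,(w,h),a=cv2.minAreaRect(np.asarray(pts)[:,:2].astype(np.float32))
    a=np.deg2rad(a)
    if h>w:w,h,a=h,w,a+np.pi/2
    return np.array(c),w,h,(a+np.pi/2)%np.pi-np.pi/2
E
python3 - <<'E'
from h import *
z=np.load("w1.npz");i,d,T=z["i"],z["d"],z["T"]
W=cloud(d,T);near=np.hypot(W[...,0]-465,W[...,1]-299)<40
h=W[near&(W[...,2]>30)][:,2];print(np.percentile(h,[5,50,80,90,95,99]).round(1))
for lo in(64,67,69):
    m=near&(W[...,2]>lo)&(W[...,2]<85);m=cv2.morphologyEx(m.astype(np.uint8),cv2.MORPH_OPEN,np.ones((3,3)))>0
    print(lo,m.sum(),wrect(W[m]),W[m].mean(0).round(1))
fl=W[200:230,340:380].reshape(-1,3);print("mat z",np.nanmedian(fl[:,2]))
# bright top face
hsv=cv2.cvtColor(i,cv2.COLOR_RGB2HSV)
m=np.zeros(d.shape,bool);m[185:255,275:340]=True
m&=(i.min(2)>215);n,l,st,ce=cv2.connectedComponentsWithStats(m.astype(np.uint8));k=1+st[1:,4].argmax()
px=np.argwhere(l==k)[:,::-1];print(st[k],wrect(plane("wrist",px,72,T)))
E
```

```text
[38.5 72.6 73.8 74.2 74.6 75.2]
64 1290 (array([466.05221558, 299.7093811 ]), 44.98483657836914, 37.17667770385742, np.float64(0.5865563032419354)) [464.2 300.6  72.7]
67 1245 (array([466.08065796, 299.64221191]), 45.03572082519531, 36.85673904418945, np.float64(0.5930858416025919)) [464.6 300.3  73. ]
69 1225 (array([466.08065796, 299.64221191]), 45.03572082519531, 36.85673904418945, np.float64(0.5930858416025919)) [464.8 300.2  73.1]
mat z 1.682125952294001
[283 203  48  45 899] (array([466.95568848, 300.20983887]), 41.41814422607422, 33.87947463989258, np.float64(0.5829041772810553))
```

```bash
python3 - <<'E'
from h import *
goto([466.3,299.9,39],0.59+np.pi/2);print(r.read_state()["q"])
E
```

```text
shares xyz [-2.5  -0.73 10.38] turn [ 0.   -0.   -6.05]
[ 4.39983282e-01  3.56920590e-01  1.33478568e+00  2.39955933e-04
  1.45022011e+00 -8.13217999e-01]
```

```bash
python3 -m crank '[[[-0.83,-0.24,0.5,0,0,0],[-0.83,-0.24,0.5,0,0,0],[-0.84,-0.25,0.5,0,0,0],[0,0,0.9,0,0,-1],[0,0,0.9,0,0,-1],[0,0,0.9,0,0,-1],[0,0,0.9,0,0,-1],[0,0,0.9,0,0,-1]]]' && python3 -m crank '[[[0,0,0,0,0,-1],[0,0,0,0,0,-0.05],[0,0,0,0,0,0]]]'
python3 - <<'E'
from h import *
goto([466.3,299.9,39],0.59+np.pi/2)
T=toolT();i,d=r.capture("wrist");np.savez("w2.npz",i=i,d=d,T=T);W=cloud(d,T)
near=np.hypot(W[...,0]-466,W[...,1]-300)<40;m=near&(W[...,2]>67)&(W[...,2]<85)
m=cv2.morphologyEx(m.astype(np.uint8),cv2.MORPH_OPEN,np.ones((3,3)))>0
print(wrect(W[m]))
E
```

```text
clock: 3.05
tcp_pos: [467.7, 298.5, 125.0]
eef_rot: [0.682, -3.066, 0.0]
ft_force: [-0.2, -0.1, -0.4]
gripper_width: 88.5
finger_force: 0.0
clock: 3.35
tcp_pos: [467.6, 299.0, 126.4]
eef_rot: [0.906, -3.008, 0.0]
ft_force: [0.1, -0.1, 0.8]
gripper_width: 87.9
finger_force: 0.0
shares xyz [0.03 0.07 4.37] turn [ 0.   -0.   -0.03]
(array([466.25656128, 299.55340576]), 44.79317092895508, 35.99416732788086, np.float64(0.595846540967595))
```

Confirmed from closer range (44.8 x 36.0 mm). I'll go down and grip.

```bash
python3 -m crank '[[[0,0.07,0.9,0,0,0],[0,0,0.9,0,0,0],[0,0,0.9,0,0,0],[0,0,0.9,0,0,0],[0,0,0.77,0,0,0],[0,0,0,0,0,0],[0,0,0,0,0,0]]]' 0 && python3 -m crank '[[[0,0,0,0,0,0],[0,0,0,0,0,0],[0,0,0,0,0,0],[0,0,0,0,0,0],[0,0,0,0,0,0],[0,0,0,0,0,0],[0,0,0,0,0,0],[0,0,0,0,0,0]]]' 0.8 25
```

```text
clock: 4.1
tcp_pos: [466.5, 300.6, 39.8]
eef_rot: [-0.911, 3.006, 0.0]
ft_force: [0.3, -0.3, 0.3]
gripper_width: 87.9
finger_force: 0.0
clock: 4.9
tcp_pos: [466.2, 300.6, 39.4]
eef_rot: [-0.913, 3.006, -0.0]
ft_force: [0.7, 0.2, -0.6]
gripper_width: 35.7
finger_force: 24.9
```

```bash
python3 -m crank '[[[0,0,-1,0,0,0],[0,0,-1,0,0,0],[0,0,-1,0,0,0],[0,0,-1,0,0,0],[0,-1,-1,0,0,0],[0,-1,-1,0,0,0],[0,-1,-1,0,0,0],[0,-1,-1,0,0,0]]]' && python3 -m crank '[[[0,-1,-0.6,0,0,0.7],[0,-1,-0.6,0,0,0.6],[0,-1,0,0,0,0],[0,-1,0,0,0,0],[0,-1,0,0,0,0],[0,-1,0,0,0,0],[0,-1,0,0,0,0],[0,0,0,0,0,0]]]'
python3 - <<'E'
from h import *
T=toolT();i,d=r.capture("wrist");np.savez("w3.npz",i=i,d=d,T=T);cv2.imwrite("pics/w3.png",i[:,:,::-1])
print(T.round(3).tolist())
for l in("unit","socket","terminal"):
  for m in r.boxes_of(l,"wrist")[:2]:print(l,m)
print(proj([[555,-8,63],[487,90,79]],T))
E
```

```text
clock: 5.7
tcp_pos: [510.8, 233.4, 200.0]
eef_rot: [0.913, -3.005, -0.0]
ft_force: [0.4, 0.4, -1.3]
gripper_width: 36.0
finger_force: 24.9
clock: 6.5
tcp_pos: [570.1, 105.7, 222.8]
eef_rot: [0.612, -3.081, 0.0]
ft_force: [0.0, 0.5, -1.8]
gripper_width: 35.9
finger_force: 24.9
[[-0.924, -0.382, -0.001, 570.102], [-0.382, 0.924, -0.0, 105.715], [0.001, -0.0, -1.0, 222.85], [0.0, 0.0, 0.0, 1.0]]
unit {'rect': [180.9, 51.0, 201.2, 156.1], 'score': 0.97}
socket {'rect': [176.4, 46.8, 207.8, 158.7], 'score': 0.89}
terminal {'rect': [180.1, 45.5, 204.7, 161.3], 'score': 0.74}
[[218.95957076 131.69927215]
 [338.30148754 102.87204572]]
```

View pics/w3.png

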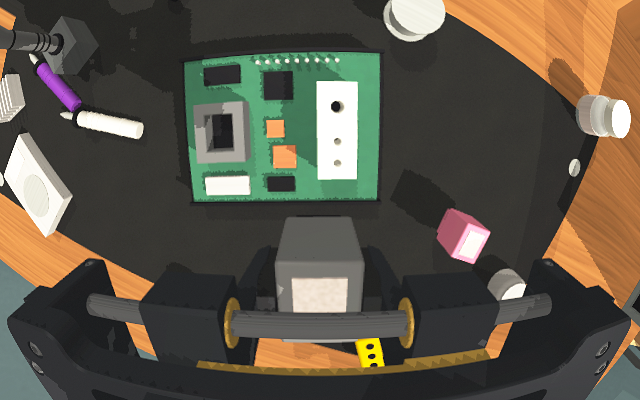

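Clear view of the unit: socket hole around (221,131), wide opening at (337,106) at the -x end of the white block. The relay is held squarely at (320,295).

```bash
cat >> h.py <<'E'
def unit_fit(i,d,T):
    W=cloud(d,T);g=i.astype(int).sum(2);out={}
    z=W[...,2]
    def blob(m):
        n,l,st,ce=cv2.connectedComponentsWithStats(cv2.morphologyEx(m.astype(np.uint8),cv2.MORPH_OPEN,np.ones((3,3))));return l==1+st[1:,4].argmax()
    s=blob((abs(z-64)<5)&(np.hypot(W[...,0]-555,W[...,1]+8)<60));c,w,h,a=wrect(W[s]);print("socket block",c,w,h,a,np.median(z[s]))
    px=np.argwhere(s)[:,::-1];print("  via plane63",*wrect(plane("wrist",px,63,T)))
    t=blob((abs(z-80)<5)&(np.hypot(W[...,0]-510,W[...,1]-98)<75));ct,w,h,a2=wrect(W[t]);print("term block",ct,w,h,a2,np.median(z[t]))
    px=np.argwhere(t)[:,::-1];print("  via plane79",*wrect(plane("wrist",px,79,T)))
    # wide hole: dark pixels in terminal hull
    hull=np.zeros(d.shape,np.uint8);cv2.fillConvexPoly(hull,cv2.convexHull(px.astype(np.int32)),1);hull=cv2.erode(hull,np.ones((5,5)))
    n,l,st,ce=cv2.connectedComponentsWithStats(((hull>0)&(g<450)).astype(np.uint8))
    for k in np.argsort(-st[1:,4])[:3]+1:print("  hole",ce[k].round(1),st[k][2:],plane("wrist",ce[k],79,T)[0].round(1))
    p=plane("wrist",np.argwhere(s)[:,::-1],63,T)
    print("unit yaw",a2, "pred terminal", ct-22*np.array([np.cos(a2),np.sin(a2)]))
    return W
E
python3 - <<'E'
from h import *
z=np.load("w3.npz");i,d,T=z["i"],z["d"],z["T"];W=unit_fit(i,d,T)
# relay top in tool frame
L=(W-T[:3,3])@T[:3,:3];m=np.zeros(d.shape,bool);m[270:345,280:362]=True
print("tool z of relay pts",np.nanpercentile(L[m][:,2],[5,25,50,75]))
m&=(abs(L[...,2]+33)<5)&(np.hypot(L[...,0],L[...,1])<45);m=cv2.morphologyEx(m.astype(np.uint8),cv2.MORPH_OPEN,np.ones((3,3)))>0
print("relay tool",wrect(L[m]),m.sum())
m=np.zeros(d.shape,bool);m[272:312,285:355]=True;m&=i.min(2)>185
q=plane("wrist",np.argwhere(m)[:,::-1],T[2,3]+33,T);print("label",wrect((q-T[:3,3])@T[:3,:3]))
E
```

```text
socket block [556.21966553  -7.88502884] 60.52880859375 52.8586311340332 0.407006448601984 63.61952584542058
  via plane63 [556.10266113  -7.76761627] 60.24014663696289 53.76520538330078 0.3990818465938033
term block [510.75357056  98.78414154] 89.35543823242188 36.17705154418945 0.40159247513244845 79.60028762182998
  via plane79 [510.74505615  98.78135681] 89.27336883544922 36.191646575927734 0.4009737562321958
  hole [336.1 106.2] [12 12 98] [490.6  89.3  79. ]
  hole [336.5 139.5] [ 6  4 13] [518.6 101.6  79. ]
  hole [334.4 162.8] [2 4 5] [539.3 108.4  79. ]
unit yaw 0.40159247513244845 pred terminal [490.50389744  90.18468002]
tool z of relay pts [-74.52201982 -72.36050492 -34.61266323 -33.56646155]
relay tool (array([-1.22266388,  0.31265259]), 41.06966781616211, 34.99531173706055, np.float64(0.0007345062004648906)) 3669
label (array([5.83115101, 0.05980492]), 22.189599990844727, 16.47209358215332, np.float64(1.5703047072576677))
```

```bash
python3 - <<'E'
from h import *
z=np.load("w3.npz");i,d,T=z["i"],z["d"],z["T"];W=cloud(d,T);L=(W-T[:3,3])@T[:3,:3]
for c in(300,320,340):
  print(c)
  for v in range(212,316,4):print(v,i[v,c],L[v,c].round(1),end=";")
  print()
# expected px of front top edge / front bottom edges for x offset 0
for p in([22,0,-33],[22,0,19],[22,18,-33],[22,-18,-33],[22,18,19],[22,-18,19],[17,0,39]):print(p,proj(T[:3,:3]@p+T[:3,3],T).round(1))
E
```

```text
300
212 [50 48 46] [-48.3 -23.4 219.7];216 [36 35 37] [ 17.  -11.2  31.1];220 [92 91 87] [ 22.  -10.   11.7];224 [92 91 87] [22.  -9.6  6.2];228 [93 92 88] [22.1 -9.3  0.8];232 [93 93 88] [22.3 -9.  -4.7];236 [93 92 88] [21.8 -8.8 -8. ];240 [93 94 88] [ 22.3  -8.5 -13.6];244 [92 94 88] [ 22.3  -8.3 -17.8];248 [92 93 89] [ 22.   -8.1 -21. ];252 [93 93 89] [ 22.4  -7.8 -25.4];256 [93 94 89] [ 21.8  -7.7 -27.9];260 [98 97 92] [ 21.6  -7.6 -30.8];264 [126 124 117] [ 21.1  -7.5 -33.2];268 [121 120 114] [ 19.4  -7.5 -33.5];272 [121 119 113] [ 18.2  -7.5 -34.4];276 [124 121 114] [ 16.1  -7.5 -34.1];280 [236 221 201] [ 14.5  -7.6 -34.5];284 [241 228 214] [ 12.4  -7.6 -34.2];288 [239 225 207] [ 10.6  -7.7 -34.4];292 [241 228 213] [  8.3  -7.8 -34. ];296 [244 231 217] [  7.1  -7.7 -35. ];300 [239 226 209] [  4.4  -7.9 -34.2];304 [241 228 211] [  2.6  -7.9 -34.5];308 [243 231 217] [  1.1  -7.9 -35.3];312 [165 149 137] [ -1.6  -8.  -34.7];
320
212 [49 49 46] [-48.2   1.2 219.3];216 [53 52 52] [17.2  0.5 30.6];220 [92 93 87] [22.2  0.5 11.2];224 [92 91 87] [21.6  0.4  7.3];228 [93 92 88] [22.1  0
[... 1218 characters left out ...]
;264 [122 119 114] [ 20.1   8.2 -31.5];268 [121 119 114] [ 19.7   8.1 -33.9];272 [122 120 114] [ 17.4   8.2 -33.1];276 [127 125 117] [ 15.4   8.3 -32.9];280 [244 232 217] [ 14.8   8.2 -34.9];284 [241 228 211] [ 12.1   8.4 -33.7];288 [240 227 210] [ 10.7   8.4 -34.5];292 [241 228 212] [  9.1   8.4 -35.1];296 [245 232 218] [  6.9   8.5 -34.7];300 [241 227 211] [  4.9   8.5 -34.9];304 [235 222 204] [  2.4   8.7 -34.2];308 [244 231 218] [  1.3   8.6 -35.6];312 [157 143 132] [ 25.6   5.8 -69.1];
[22, 0, -33] [[319.2 261.8]]
[22, 0, 19] [[319.1 215.2]]
[22, 18, -33] [[365.2 261.4]]
[22, -18, -33] [[273.1 261.3]]
[22, 18, 19] [[352.1 215.2]]
[22, -18, 19] [[286.1 215.1]]
[17, 0, 39] [[319.1 211.5]]
```

```bash
python3 - <<'E'
from h import *
goto([556.2,-8.1,125],0.40+np.pi/2)
E
```

```text
shares xyz [ 2.84 -5.12  4.91] turn [ 0.   -0.   -0.03]
```

```bash
python3 -m crank '[[[0.47,-0.85,0.2,0,0,0],[0.47,-0.85,0.4,0,0,0],[0.47,-0.85,0.8,0,0,0],[0.47,-0.85,0.9,0,0,0],[0.47,-0.86,0.9,0,0,0],[0.48,-0.86,0.9,0,0,-0.03],[0,0,0.8,0,0,0],[0,0,0,0,0,0]]]'
python3 - <<'E'
from h import *
T=toolT();i,d=r.capture("wrist");np.savez("w4.npz",i=i,d=d,T=T);cv2.imwrite("pics/w4.png",i[:,:,::-1])
goto([556.2,-8.1,83],0.40+np.pi/2)
E
```

```text
clock: 7.5
tcp_pos: [555.6, -8.2, 123.7]
eef_rot: [0.622, -3.076, -0.003]
ft_force: [-0.0, 0.4, -1.1]
gripper_width: 35.6
finger_force: 24.9
shares xyz [ 0.  -0.   2.1] turn [ 0.01 -0.01 -0.  ]
```

View pics/w4.png

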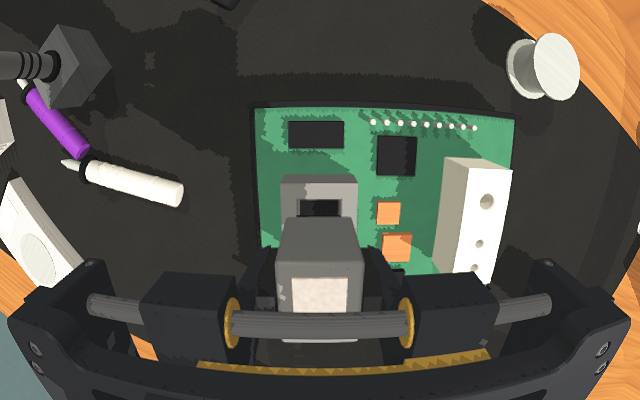

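The hole (cols 298–342 at row 207) is centred under the relay (centre col 320). I'll lower slowly.

```bash
python3 -m crank '[[[0,0,0.35,0,0,0],[0,0,0.35,0,0,0],[0,0,0.3,0,0,0],[0,0,0.2,0,0,0],[0,0,0,0,0,0]]]' && python3 -m crank '[[[0,0,0.25,0,0,0],[0,0,0.25,0,0,0],[0,0,0.15,0,0,0],[0,0,0.1,0,0,0],[0,0,0,0,0,0],[0,0,0,0,0,0]]]'
```

```text
clock: 8.05
tcp_pos: [556.5, -8.6, 100.8]
eef_rot: [0.623, -3.078, -0.001]
ft_force: [0.1, -0.3, -0.6]
gripper_width: 35.8
finger_force: 24.9
clock: 8.65
tcp_pos: [556.7, -8.8, 86.4]
eef_rot: [-0.623, 3.079, -0.0]
ft_force: [0.2, -0.7, -1.0]
gripper_width: 35.6
finger_force: 24.9
```

```bash
python3 -m crank '[[[0,0,0.1,0,0,0],[0,0,0.1,0,0,0],[0,0,0,0,0,0],[0,0,0,0,0,0]]]' && python3 -m crank '[[[0,0,0,0,0,0],[0,0,0,0,0,0],[0,0,0,0,0,0],[0,0,0,0,0,0],[0,0,0,0,0,0]]]' 0 && python3 -m crank '[[[0,0,-0.8,0,0,0],[0,0,-1,0,0,0],[0,0,-1,0,0,0],[0,0,-1,0,0,0],[0,0,-1,0,0,0],[0,0,-1,0,0,0],[0,0,-1,0,0,0],[0,0,0,0,0,0]]]'
python3 - <<'E'
from h import *
T=toolT();i,d=r.capture("wrist");np.savez("w5.npz",i=i,d=d,T=T);W=cloud(d,T)
n=np.hypot(W[...,0]-556,W[...,1]+8)<35;z=W[...,2];print(np.percentile(z[n],[50,90,98]))
m=n&(z>108)&(z<130);m=cv2.morphologyEx(m.astype(np.uint8),cv2.MORPH_OPEN,np.ones((3,3)))>0
print(wrect(W[m]),np.median(z[m]),r.read_state()["q"].round(2) if hasattr(r.read_state()["q"],"round") else r.read_state()["q"])
goto([512,-285,230],None)
E
```

```text
clock: 9.05
tcp_pos: [556.8, -8.8, 82.4]
eef_rot: [-0.623, 3.079, -0.0]
ft_force: [0.1, 0.2, -0.5]
gripper_width: 36.0
finger_force: 25.0
clock: 9.55
tcp_pos: [556.7, -8.8, 82.4]
eef_rot: [-0.623, 3.079, -0.0]
ft_force: [-0.3, 0.3, -0.0]
gripper_width: 73.6
finger_force: 0.0
clock: 10.35
tcp_pos: [557.5, -8.9, 220.6]
eef_rot: [-0.622, 3.075, -0.003]
ft_force: [0.2, -0.1, -1.2]
gripper_width: 88.0
finger_force: 0.0
[295.05435991 316.39948966 318.39209131]
(array([556.53881836,  -9.62841415]), 44.08717727661133, 36.254478454589844, np.float64(0.39851019906581797)) 115.97844037120717 [-0.23  0.41  1.33 -0.    1.4  -2.2 ]
shares xyz [  7.44 -11.85  -0.56]
```

Relay is home: top at 116 mm, upright and square. Next, the probe.

```bash
python3 -m crank '[[[0.53,-1,-0.2,0,0,0],[0.53,-1,-0.2,0,0,0],[0.53,-1,-0.2,0,0,0],[0.53,-1,-0.2,0,0,0],[0.53,-1,-0.2,0,0,0],[0.53,-1,-0.2,0,0,0],[0.53,-1,-0.2,0,0,0],[0.53,-1,-0.1,0,0,0]]]' && python3 -m crank '[[[0.53,-1,0,0,0,0],[0.53,-1,0,0,0,0],[0.53,-1,0,0,0,0],[0.53,-1,0,0,0,0],[0.53,-1,0,0,0,1],[0,0,0,0,0,1],[0,0,0,0,0,1],[0,0,0,0,0,1]]]' && python3 -m crank '[[[0,0,0,0,0,1],[0,0,0,0,0,1],[0,0,0,0,0,1],[0,0,0,0,0,0.9],[0,0,0,0,0,0]]]'
python3 - <<'E'
from h import *
T=toolT();i,d=r.capture("wrist");np.savez("w6.npz",i=i,d=d,T=T);cv2.imwrite("pics/w6.png",i[:,:,::-1])
print(T.round(3).tolist(),proj([[512,-285,160],[516,-279,50]],T))
for l in("probe","stand"):
  for m in r.boxes_of(l,"wrist")[:3]:print(l,m)
W=cloud(d,T);n=np.hypot(W[...,0]-514,W[...,1]+282)<30;print(np.percentile(W[n][:,2],[5,50,90,98]))
E
```

```text
clock: 11.2
tcp_pos: [540.3, -190.0, 247.0]
eef_rot: [0.622, -3.078, -0.002]
ft_force: [0.4, -0.2, -0.8]
gripper_width: 88.0
finger_force: 0.0
clock: 12.0
tcp_pos: [530.4, -301.9, 246.4]
eef_rot: [-0.325, -3.122, -0.002]
ft_force: [-1.4, 0.7, -0.2]
gripper_width: 88.1
finger_force: 0.0
clock: 12.5
tcp_pos: [530.5, -301.7, 246.7]
eef_rot: [-1.204, -2.899, -0.001]
ft_force: [-0.5, 0.4, -0.1]
gripper_width: 88.1
finger_force: 0.0
[[-0.706, 0.708, -0.002, 530.544], [0.708, 0.706, 0.002, -301.718], [0.002, -0.0, -1.0, 246.743], [0.0, 0.0, 0.0, 1.0]] [[316.08107273 180.52218069]
 [323.49503455 155.17865911]]
probe {'rect': [281.0, 173.5, 110.2, 57.1], 'score': 0.85}
probe {'rect': [383.5, 115.6, 75.3, 87.3], 'score': 0.79}
probe {'rect': [311.5, 145.0, 25.2, 52.1], 'score': 0.59}
stand {'rect': [574.9, 133.3, 45.7, 34.3], 'score': 0.69}
stand {'rect': [290.9, 126.9, 65.7, 65.2], 'score': 0.64}
[ 50.66306654 321.96816119 343.05432666 345.11053244]
```

View pics/w6.png

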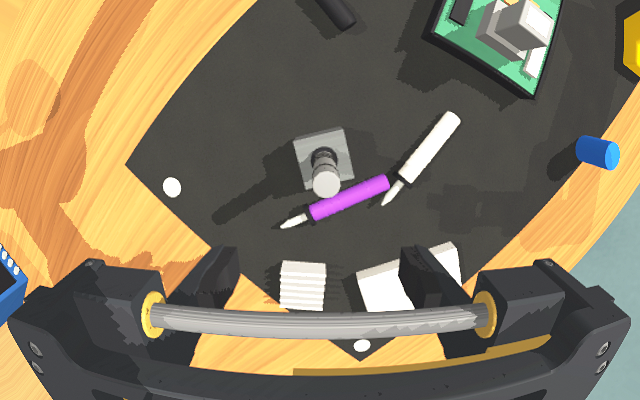

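The grey probe stands in its stand, handle top at (327,187). The purple and white look-alikes have fallen over on the mat and lie at (340,200) and (420,160). They are low, so they don't block the grasp.

```bash
python3 - <<'E'
from h import *
z=np.load("w6.npz");i,d,T=z["i"],z["d"],z["T"];W=cloud(d,T);v,u=np.mgrid[:400,:640];Z=W[...,2]
b=(abs(u-323)<28)&(v>125)&(v<203)
for lo,hi in((150,170),(135,170),(46,58)):
    m=b&(Z>lo)&(Z<hi);m=cv2.morphologyEx(m.astype(np.uint8),cv2.MORPH_OPEN,np.ones((3,3)))>0
    if m.sum():print(lo,m.sum(),wrect(W[m]),np.median(Z[m]),np.argwhere(m).min(0),np.argwhere(m).max(0), cv2.minEnclosingCircle(W[m][:,:2].astype(np.float32)))
pm=(abs(u-420)<45)&(abs(v-160)<50)&(Z>12)|(abs(u-335)<60)&(v>178)&(v<230)&(Z>12);print("lookalike max z pct",np.percentile(Z[pm&(Z<140)],[50,90,99]))
E
```

```text
150 663 (array([ 518.89929199, -281.86782837]), 21.05902862548828, 20.358171463012695, np.float64(-0.7943674902117532)) 160.56153977044505 [169 312] [197 339] ((519.3038330078125, -281.75927734375), 11.303377151489258)
135 787 (array([ 519.08660889, -281.47592163]), 21.78681755065918, 21.726362228393555, np.float64(1.447054410957128)) 160.3363915327303 [164 312] [197 339] ((519.1318359375, -281.6856689453125), 11.41385269165039)
46 1721 (array([ 519.31121826, -281.99118042]), 56.90180587768555, 56.84882736206055, np.float64(-0.5599088465326574)) 50.78954843111404 [130 296] [188 350] ((520.1839599609375, -282.18756103515625), 37.87900161743164)
lookalike max z pct [22.34599367 26.02573899 50.80398075]
```

```bash
python3 - <<'E'
from h import *
goto([519.1,-281.8,114],np.pi/4)
E
```

```text
shares xyz [1.11 0.3  6.68] turn [-0.   -0.01  0.02]
```

```bash
python3 -m crank '[[[0.55,0.15,0.5,0,0,0],[0.56,0.15,0.6,0,0,0],[0,0,0.8,0,0,0],[0,0,0.9,0,0,0],[0,0,0.8,0,0,0],[0,0,0,0,0,0]]]' 0 && python3 - <<'E'
from h import *
goto([519.1,-281.8,114],np.pi/4)
E
```

```text
clock: 13.25
tcp_pos: [518.6, -281.4, 174.2]
eef_rot: [-1.198, -2.9, -0.002]
ft_force: [-0.2, 0.3, 0.1]
gripper_width: 88.1
finger_force: 0.0
shares xyz [-0.05  0.    3.01] turn [-0.   -0.03  0.01]
```

```bash
python3 -m crank '[[[-0.04,0,0.8,0,0,0],[0,0,0.8,0,0,0],[0,0,0.8,0,0,0],[0,0,0.6,0,0,0],[0,0,0,0,0,0],[0,0,0,0,0,0]]]' 0 && python3 -m crank '[[[0,0,0,0,0,0],[0,0,0,0,0,0],[0,0,0,0,0,0],[0,0,0,0,0,0],[0,0,0,0,0,0],[0,0,0,0,0,0],[0,0,0,0,0,0],[0,0,0,0,0,0]]]' 0.9 30 && python3 -m crank '[[[0,0,0,0,0,0],[0,0,0,0,0,0]]]'
```

```text
clock: 13.85
tcp_pos: [520.2, -282.7, 117.0]
eef_rot: [1.202, 2.902, -0.0]
ft_force: [0.5, -0.2, -0.4]
gripper_width: 88.2
finger_force: 0.0
clock: 14.65
tcp_pos: [519.9, -282.5, 116.4]
eef_rot: [1.203, 2.902, -0.0]
ft_force: [-0.5, 0.3, 0.0]
gripper_width: 26.2
finger_force: 0.0
clock: 14.85
tcp_pos: [519.9, -282.5, 116.3]
eef_rot: [-1.203, -2.902, -0.0]
ft_force: [-0.5, -0.8, -0.3]
gripper_width: 21.0
finger_force: 30.0
```

```bash
python3 -m crank '[[[0,0,-0.4,0,0,0],[0,0,-0.8,0,0,0],[0,0,-1,0,0,0],[0,0,-1,0,0,0],[0,0,-1,0,0,0],[0,0,-1,0,0,0],[0,0,-1,0,0,0],[0,0,-1,0,0,0]]]' && python3 -m crank '[[[0.5,0.4,0,0,0,0],[0.9,0.75,0,0,0,0],[0.9,0.75,0,0,0,0],[0.9,0.75,0,0,0,0],[0.9,0.75,0,0,0,0],[0.9,0.75,0,0,0,0],[0.9,0.75,0,0,0,0],[0.9,0.75,0,0,0,0]]]' && python3 -m crank '[[[0.9,0.75,0,0,0,0],[0.9,0.75,0,0,0,0],[0.9,0.75,0,0,0,0],[0.9,0.75,0,0,0,0],[0.9,0.75,0,0,0,0],[0.5,0.5,0,0,0,0],[0,0,0,0,0,0],[0,0,0,0,0,0]]]'
python3 - <<'E'
from h import *
T=toolT();i,d=r.capture("wrist");np.savez("w7.npz",i=i,d=d,T=T);cv2.imwrite("pics/w7.png",i[:,:,::-1])
goto([490.5,89.8,220],np.pi/4);print(proj([490.5,89.8,79],T))
E
```

```text
clock: 15.65
tcp_pos: [519.8, -282.4, 261.9]
eef_rot: [1.203, 2.902, -0.0]
ft_force: [0.5, -0.5, -0.5]
gripper_width: 21.5
finger_force: 30.0
clock: 16.45
tcp_pos: [502.8, -104.6, 259.5]
eef_rot: [-1.202, -2.901, -0.0]
ft_force: [0.8, -0.8, -1.0]
gripper_width: 21.5
finger_force: 30.0
clock: 17.25
tcp_pos: [493.1, 24.2, 260.1]
eef_rot: [-1.202, -2.902, 0.001]
ft_force: [-0.4, -0.8, -0.4]
gripper_width: 21.4
finger_force: 30.0
shares xyz [2.43 2.24 2.  ] turn [-0. -0. -0.]
[[361.26579039 136.8832401 ]]
```

View pics/w7.png

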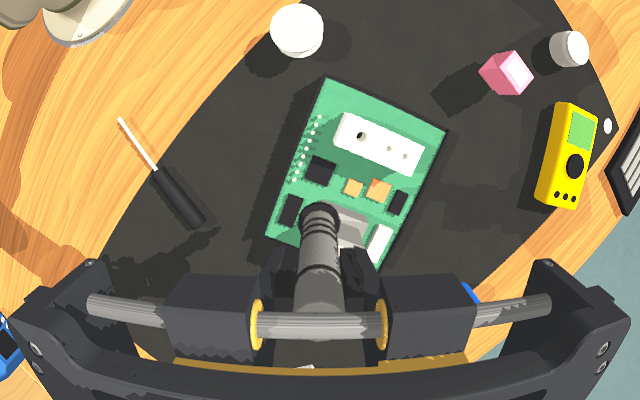

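The probe is held near-vertical, guard disc at (320,222) with the tip hidden below it. The wide opening is visible at (361,136), exactly where I predicted it. Next I'll check the probe's axis in the tool frame.

```bash
python3 - <<'E'
from h import *
z=np.load("w7.npz");i,d,T=z["i"],z["d"],z["T"];W=cloud(d,T);L=(W-T[:3,3])@T[:3,:3]
v,u=np.mgrid[:400,:640];near=(np.hypot(L[...,0],L[...,1])<22)&(u>280)&(u<360)&(v>195)&(v<320)
for lo in range(-15,95,10):
    m=near&(L[...,2]>lo)&(L[...,2]<=lo+10)
    if m.sum()>15:
        p=L[m];print(lo,m.sum(),"x max",np.percentile(p[:,0],95).round(1),"y mid",((np.percentile(p[:,1],2)+np.percentile(p[:,1],98))/2).round(1),"w",np.ptp(p[:,1]).round(1))
unit_fit(i,d,T)
E
```

```text
-15 821 x max 11.6 y mid 1.1 w 37.3
-5 679 x max 11.6 y mid 0.6 w 38.3
5 378 x max 11.6 y mid 0.7 w 38.1
15 284 x max 11.9 y mid 0.9 w 22.4
25 229 x max 12.1 y mid 0.3 w 21.7
35 198 x max 12.0 y mid 0.6 w 22.1
45 137 x max 11.7 y mid 0.3 w 21.4
55 531 x max 15.0 y mid 0.5 w 29.9
socket block [558.65045166  13.3303051 ] 38.145782470703125 15.553655624389648 0.39167862494803307 63.560709851608465
  via plane63 [558.26715088  14.08874702] 38.423946380615234 16.74932098388672 0.350515775164846
term block [510.59597778  98.3144989 ] 91.14791107177734 37.01496887207031 0.4031992267971205 79.5728411404979
  via plane79 [510.72015381  98.34856415] 91.64006042480469 37.071876525878906 0.4029050473652076
  hole [359.  134.7] [ 5  7 26] [487.2  89.6  79. ]
unit yaw 0.4031992267971205 pred terminal [490.36014799  89.6825123 ]
```

```bash
python3 -m crank '[[[0.8,0.74,0,0,0,0],[0.8,0.74,0.5,0,0,0],[0.81,0.74,0.8,0,0,0],[0,0,0.8,0,0,0],[0,0,0.7,0,0,0],[0,0,0,0,0,0],[0,0,0,0,0,0]]]'
python3 - <<'E'
from h import *
goto([490.4,89.2,145.5],np.pi/4)
E
```

```text
clock: 18.0
tcp_pos: [490.8, 89.2, 204.6]
eef_rot: [1.204, 2.902, -0.0]
ft_force: [-0.4, -0.1, 0.2]
gripper_width: 21.3
finger_force: 30.0
shares xyz [ 0.02 -0.01  2.96] turn [-0.    0.   -0.01]
```

```bash
python3 -m crank '[[[0.02,0,0.3,0,0,0],[0,0,0.3,0,0,0],[0,0,0.3,0,0,0],[0,0,0.3,0,0,0],[0,0,0.2,0,0,0],[0,0,0.2,0,0,0],[0,0,0,0,0,0]]]'; python3 -c "
from h import *
goto([490.4,89.2,145.5],np.pi/4)"
```

```text
clock: 18.7
tcp_pos: [490.0, 90.2, 171.8]
eef_rot: [-1.202, -2.901, 0.0]
ft_force: [-0.3, 0.6, -1.6]
gripper_width: 21.2
finger_force: 30.0
shares xyz [-0.05 -0.02  1.32] turn [-0. -0. -0.]
```

The tip is 11–12 mm in with no contact force, so I'll keep lowering.

```bash
python3 -m crank '[[[0,0,0.2,0,0,0],[0,0,0.2,0,0,0],[0,0,0.2,0,0,0],[0,0,0.2,0,0,0],[0,0,0.15,0,0,0],[0,0,0,0,0,0],[0,0,0,0,0,0]]]'; python3 -m crank '[[[0,0,0.15,0,0,0],[0,0,0.1,0,0,0],[0,0,0,0,0,0],[0,0,0,0,0,0]]]'
```

```text
clock: 19.4
tcp_pos: [490.2, 90.1, 153.3]
eef_rot: [-1.203, -2.902, 0.0]
ft_force: [0.6, -1.2, -1.6]
gripper_width: 21.1
finger_force: 30.0
clock: 19.8
tcp_pos: [490.2, 90.1, 148.3]
eef_rot: [-1.203, -2.902, 0.0]
ft_force: [0.3, 0.1, -0.2]
gripper_width: 21.3
finger_force: 30.0
```

```bash
python3 -m crank '[[[0,0,0.1,0,0,0],[0,0,0.03,0,0,0],[0,0,0,0,0,0],[0,0,0,0,0,0]]]' && python3 -m crank '[[[0,0,0,0,0,0],[0,0,0,0,0,0],[0,0,0,0,0,0],[0,0,0,0,0,0],[0,0,0,0,0,0],[0,0,0,0,0,0]]]' 0 && python3 -m crank '[[[0,0,-0.5,0,0,0],[0,0,-0.9,0,0,0],[0,0,-0.9,0,0,0],[0,0,-0.9,0,0,0],[0,0,-0.9,0,0,0],[-0.5,0,-0.9,0,0,0],[-0.8,0,-0.5,0,0,0],[-0.8,0,0,0,0,0]]]' && python3 -m crank '[[[-0.5,0,0,0,0,0],[-0.5,0,0,0,0,0],[0,0,0,0,0,0],[0,0,0,0,0,0]]]'
python3 - <<'E'
from h import *
T=toolT();i,d=r.capture("wrist");cv2.imwrite("pics/w8.png",i[:,:,::-1]);W=cloud(d,T);Z=W[...,2]
def f(x,y,rad,lo,hi):
    m=(np.hypot(W[...,0]-x,W[...,1]-y)<rad)&(Z>lo)&(Z<hi);m=cv2.morphologyEx(m.astype(np.uint8),cv2.MORPH_OPEN,np.ones((3,3)))>0
    if m.any():print(m.sum(),wrect(W[m]),np.median(Z[m]))
f(490,90,30,182,200);f(490,90,30,82,93);f(556,-8,35,108,125)
E
```

```text
clock: 20.2
tcp_pos: [490.2, 90.1, 145.7]
eef_rot: [-1.203, -2.902, 0.0]
ft_force: [-0.2, 0.3, -0.2]
gripper_width: 21.3
finger_force: 30.0
clock: 20.8
tcp_pos: [490.2, 90.1, 145.7]
eef_rot: [-1.203, -2.902, 0.0]
ft_force: [0.4, 0.1, -0.3]
gripper_width: 67.0
finger_force: 0.0
clock: 21.6
tcp_pos: [520.7, 60.1, 257.8]
eef_rot: [1.201, 2.899, 0.002]
ft_force: [-0.5, 0.4, 0.3]
gripper_width: 87.9
finger_force: 0.0
clock: 22.0
tcp_pos: [533.8, 46.3, 255.2]
eef_rot: [-1.203, -2.901, 0.0]
ft_force: [-0.7, -1.0, -0.4]
gripper_width: 88.1
finger_force: 0.0
803 (array([490.1920166 ,  91.00087738]), 21.172590255737305, 20.59745216369629, np.float64(-7.789746188446856e-05)) 189.59317674367944
85 (array([484.79318237, 100.09188843]), 22.78949737548828, 6.932187080383301, np.float64(0.5382617410861119)) 85.67404197537792
1471 (array([556.39245605,  -8.78423691]), 45.141483306884766, 36.16624450683594, np.float64(0.4029394687222969)) 116.11441696529494
```

View pics/w8.png

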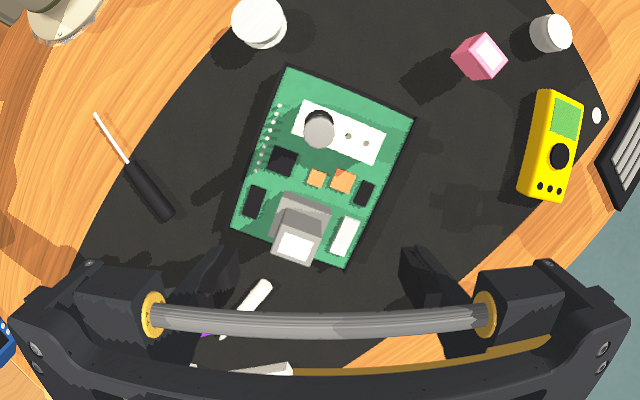

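The probe stands upright in the wide opening at (319,130), with its top at 189.6 mm (189 expected) and its disc resting on the block. The relay is home at (300,240), and the gripper is clear of everything.

```bash
python3 -c "
from cell import r
print(r.close_job())"
```

```text
the job is handed in; nothing more can be done
None
```

The relay is plugged fully home in the socket and the probe is seated in the wide opening, both lowered in and let go. I handed the job in at about 22 s without touching a bystander; the hand-in returned no verdict.

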